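Snap the end cap home on the leaning tube

TASK

On the welding table a square tube leans in its stand with a plastic end cap only started in its upper end. Take the wide-footed nylon drift from the rubber pad and press its flat foot squarely and centrally on the cap, along the tube, until the cap clicks fully home, without touching the cap with the gripper. Then stand the drift upright back on the rubber pad and let go; leave the narrow punch beside it where it stands.

Things in the scene. Friction and masses are not known exactly. Their poses are not given: they have to be found in the camera images.
- cap (a joint): travel of the snap-in end cap along the tube, in m: 0 as it starts, standing 10 mm proud of the tube's end; 0.010 fully home, its plate flush on the tube's end. Over the first 7 mm its spring tongue resists (up to about 12 N) and pushes it back out if released; past about 8 mm it snaps the rest of the way by itself and stays home; at home it is a hard stop
- cap_plate: the cap: a black plastic plate 40 x 40 x 5 mm with a ribbed plug under it that sits in the tube; origin in the middle of the plate's underside, z along the tube's axis, out of the tube
- cap_top (a point): centre of the cap's flat outer face, where the drift's foot must press; its z axis points out of the tube along its axis (upward and towards the robot's side, 25 to 40 degrees from vertical), its y axis is level. The cap slides along -z of this point. At the start it is about 0.18 to 0.20 m above the table
- cradle (a joint): lean of the tube from vertical, rad, 0.44 to 0.70, towards the stand's front; locked tight, it does not yield to the pressing
- stand: the tilting stand: grey steel base plate 150 x 120 x 12 mm fixed to the table, with two cheeks 107 mm high; a steel square tube 40 x 40 x 170 mm is clamped in the cradle between them, turning about a level axis 75 mm up and 30 mm behind the origin (+x of the stand). Origin at the centre of the base's underside; the tube leans to the stand's -x side, which roughly faces the robot
- pad: black rubber pad 160 (x) x 200 (y) x 5 mm lying fixed on the table; origin at the centre of its underside. It may be on either side of the stand
- drift_mid (a point): half-way up the seating drift, a loose white nylon tool of 0.1 to 0.2 kg standing upright on the pad, 80 mm high: a round foot 58 mm across and 18 mm high, and above it a square handle 26 x 26 mm, 62 mm high, to be gripped on two opposite flats. Point on the axis, 40 mm above the foot's underside; z along the handle, x and y square to the handle's flats
- drift_face (a point): centre of the flat underside of the drift's foot, the face that presses; same axes as drift_mid, z from the foot towards the handle
- punch_mid (a point): half-way up the other white nylon tool on the pad, a round narrow punch 75 mm high, 28 mm across with a 38 mm head at the top, about 100 mm from the drift; to be left alone
Mind the look-alikes: they are no part of the job. Leave any green or yellow look-alike of the part that bears drift_mid alone.

How it is judged:
By the outcome, as a careful person would: the job done as asked, in the order asked, and still so for the second after the job is handed in, with the robot touching nothing.
It also fails if it takes over 61 s, if anything falls off the work surface, if the arm or the gripper's body presses on something with over 40 N, if the wrist force passes 120 N, or if a joint passes its speed limit or range.

ROBOT

A 6-joint arm with a two-finger parallel gripper is mounted at the origin on the work surface. World frame = base frame: x ahead of the robot, y to its left, z up, the work surface at z = 0. Lengths are in m, angles in rad, forces in N, time in s.
With the tool pointing down it reaches from about 0.4 to 0.825 m from the base axis. Payload 7 kg.
Tool frame: the origin (TCP) lies between the finger pads; the fingertips stand 8 mm ahead of it and the grasp point (between the pads) lies 11 mm behind it (arm.finger_overhang is the distance from the TCP to the fingertips, in m); z points along the fingers, y is the line along which they close (so a half turn about z gives the same grasp; the last joint's range is limited). The gripper opens to 88 mm and grips with 3 to 60 N. Pads are 19 mm wide; open, the fingers measure 130 mm over their backs; the gripper's body (78 mm by 193 mm) begins 47 mm behind the grasp point.
Start: joints at [-0.884, 0.359, 0.012, 0, -1.224, -0.288], TCP at [0.262, -0.622, 0.235] pointing down, gripper open.
Joint ranges: [-3.07, 3.07], [-1.43, 2.12], [-1.02, 1.25], [-3.03, 1.67], [-3.05, -0], [-3.03, 3.03]. Speed limits (rad/s): [2.39, 2.39, 3.01, 3.14, 3.14, 3.14].

INTERFACE

Orientations are given as [roll, pitch, yaw] about the fixed x, y, z axes, in that order (R = Rz(yaw) Ry(pitch) Rx(roll)).
In Python, from station import arm gives the robot as it stands.
- The arm moves only by the tool move_arm, never from a script. Its argument "rows" is text: rows parted by semicolons, each of 7 numbers parted by spaces: the turn, a rotation vector about the tool's x, y, z in degrees, then the shift along the tool's x, y, z in m, then the finger opening in m, from 0 to 0.0876. A call has 1 to 8 rows; each row shifts and turns the commanded pose from where the row before left it, along the tool's axes as they then stand; what a row does not reach is not made up. A row lasts 1/8 s, in which the tool goes at most 62.5 mm and 10.7 degrees, less where a joint would pass 70% of its speed; a pose out of reach is approached as far as the arm can. A call is refused whole if a number of a shift passes 0.0625 or a number of a turn 10.7, either way. A call with a gripper value outside its range is refused whole. The fingers move at their own pace and stop on an object; "squeeze" is the grip in N (left out, the last holds). Time passes only in rows, so rows that do not move let the fingers close. It gives the time, the measured TCP pose, the force, the opening and the grip force at its end, in the units of the state.
- arm.get_state(): the state, without advancing time (a new reading comes with each control period).
- arm.grab_frame(name): name is "scene" or "side" or "wrist"; returns (picture, depth): 480x640x3 uint8, blue, green, red; 480x640 float32, m along the optical axis (not along the pixel's ray), 0 where there is no reading.
- arm.camera_model(name): a dict with "mtx" (3x3 intrinsics, pixels), "camera_from_world" (4x4, takes a point from world to camera coordinates); the wrist camera has in their place "mount" (4x4, takes a point from camera to tool coordinates, whose origin is the TCP and whose axes are the flange's). Camera axes: x right, y down, z forward; pixel columns grow to the right and rows downward; lengths in m; the calibration is good to about 2 mm. A picture is of the moment at which its call begins: read the wrist's pose just before it. camera_model takes no time and is no camera call.
- arm.job_done(): hands the job in; it is judged then, once.
The state is a dict: "t": time; "q": joint angles; "qd": joint speeds; "joint_efforts": joint torques, N m; "eef_pos": TCP position; "ee_rot": TCP orientation; "force": force on the tool from outside, world axes, zero at the start; "moment": the same for the moment, N m; "width": finger opening in m; "gripper_force": force on a finger pad.
Only numpy, scipy, OpenCV 4.12 (cv2) and the standard library are available. Lean on these libraries where they do the work, as an engineer would, in place of code of your own. Each camera call takes 0.05 s, during which the arm holds its last target. There are 200 camera calls.

## Working session

There is one attempt and no reset: what is moved stays moved. The work goes in short steps, Python scripts to look and compute and a tool call to move; the robot and the scene stay as the last step left them, time stands still between calls to the robot, and variables do not carry over. Pictures are saved under pics/ and viewed, at most 13 in all, crops included, and the job is handed in when it is done.

Besides the shell and the picture viewer there is one more tool, called after "Request:" by a JSON object that holds its "name" and its "arguments". move_arm: Moves the arm, as the interface text tells. Its arguments: {"type":"object","properties":{"rows":{"type":"string"},"squeeze":{"type":"number"}},"required":["rows"]}

```bash
ls; mkdir -p pics; python3 - <<'E'
from station import arm
import cv2, numpy as np
for n in("scene","side"):
    p,d=arm.grab_frame(n); cv2.imwrite(f"pics/{n}0.png",p); np.savez(f"{n}0.npz",p=p,d=d)
    m=arm.camera_model(n); print(n,np.round(m["mtx"],1).tolist(),np.round(m["camera_from_world"],3).tolist())
m=arm.camera_model("wrist");print(np.round(m["mtx"],1).tolist(),np.round(m["mount"],4).tolist())
s=arm.get_state();print(s["t"],s["eef_pos"],s["ee_rot"],s["width"])
E
```

```text
pics
scene [[620.9, 0.0, 312.0], [0.0, 620.9, 235.3], [0.0, 0.0, 1.0]] [[-0.865, 0.501, 0.011, 0.502], [0.405, 0.711, -0.575, -0.145], [-0.297, -0.493, -0.818, 1.471], [0.0, 0.0, 0.0, 1.0]]
side [[585.7, 0.0, 316.4], [0.0, 585.7, 234.8], [0.0, 0.0, 1.0]] [[-0.887, -0.462, -0.012, 0.474], [-0.221, 0.446, -0.867, 0.255], [0.405, -0.767, -0.498, 1.024], [0.0, 0.0, 0.0, 1.0]]
[[358.6, 0.0, 320.3], [0.0, 358.6, 238.0], [0.0, 0.0, 1.0]] [[-0.0011, -0.9664, -0.2571, 0.0671], [1.0, -0.0014, 0.0012, 0.0001], [-0.0015, -0.2571, 0.9664, -0.1493], [0.0, 0.0, 0.0, 1.0]]
0.1 [ 0.26191333 -0.62165274  0.2337257 ] [ 3.14010459e+00 -1.45085444e-04 -2.74292330e+00] 0.08786728109027955
```

View pics/scene0.png

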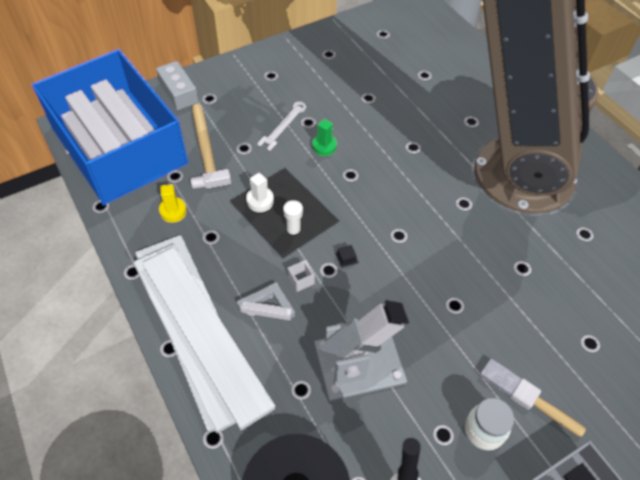

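View pics/side0.png

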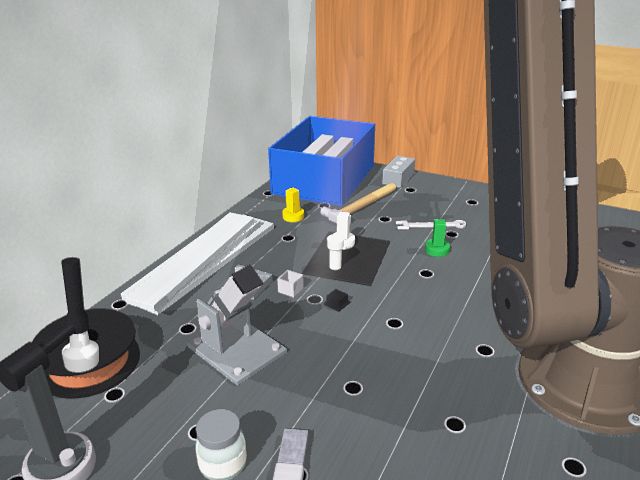

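Scene picture: the candidates are the white drift with the wide foot and square handle (260,193), the white punch with a round head (292,217), and the yellow (172,203) and green (324,138) look-alikes. A loose black cube (346,255) could be mistaken for the cap, which is at (396,313). I choose the white tool at (260,193), seen in the side view at (342,230). The cap in the side view is at (247,281).

```bash
cat > h.py <<'E'
from station import arm
import cv2, numpy as np
from scipy.spatial.transform import Rotation as R
def cam(n,pose=None):
    m=arm.camera_model(n)
    if n!="wrist": return m["mtx"],np.array(m["camera_from_world"])
    s=pose or arm.get_state(); T=np.eye(4);T[:3,:3]=R.from_euler("xyz",s["ee_rot"]).as_matrix();T[:3,3]=s["eef_pos"]
    return m["mtx"],np.linalg.inv(T@np.array(m["mount"]))
def ray(c,uv):
    K,E=c; Rm=E[:3,:3]; d=Rm.T@np.linalg.solve(K,[uv[0],uv[1],1.]); return -Rm.T@E[:3,3],d
def onz(c,uv,z):
    o,d=ray(c,uv); return o+d*(z-o[2])/d[2]
def tri(obs):
    A=np.zeros((3,3));b=np.zeros(3);L=[]
    for c,uv in obs:
        o,d=ray(c,uv);d=d/np.linalg.norm(d);P=np.eye(3)-np.outer(d,d);A+=P;b+=P@o;L.append((o,P))
    x=np.linalg.solve(A,b); return x,max(np.linalg.norm(P@(x-o)) for o,P in L)
def proj(c,X):
    K,E=c;p=K@(E[:3,:3]@X+E[:3,3]);return p[:2]/p[2]
E
python3 - <<'E'
from h import *
S,D=cam("scene"),cam("side")
for n,a,b in(("drift top",(259,181),(345,217)),("punch top",(293,209),(336,243)),("cap",(396,313),(247,281))):
    print(n,*tri([(S,a),(D,b)]))
print("foot",onz(S,(260,200),.015),onz(D,(341,240),.015))
# pad corners
print([onz(S,u,.005).round(3).tolist() for u in((231,204),(285,169),(337,217),(287,255))])
z=np.load("scene0.npz");w=np.load("side0.npz")
a=cv2.resize(z["p"][160:250,220:320],(500,450),interpolation=2)
b=cv2.resize(w["p"][250:330,190:290],(500,400),interpolation=2)
cv2.imwrite("pics/crop1.png",np.vstack([cv2.resize(a,(400,300)),cv2.resize(b,(400,300))]))
E
```

```text
drift top [ 0.57909356 -0.23318844  0.07472073] 0.0011795061450598737
punch top [ 0.55131415 -0.13180617  0.06629585] 0.0020488222243800836
cap [0.54757586 0.22351735 0.18040383] 0.0002515600206493021
foot [ 0.58348725 -0.2276955   0.015     ] [ 0.58416869 -0.22486144  0.015     ]
[[0.643, -0.257, 0.005], [0.486, -0.289, 0.005], [0.453, -0.107, 0.005], [0.599, -0.074, 0.005]]
```

View pics/crop1.png

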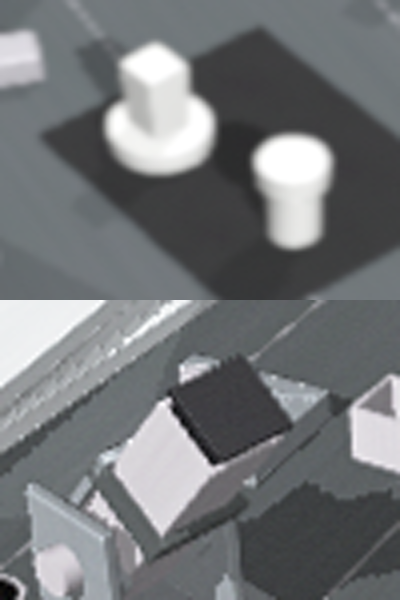

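The crop confirms it: the upper-left tool has the wide round foot and square handle, so it is the drift. The lower-right tool is the punch with the round head. The side crop shows the black cap as a tilted square on the tube. I'll move above the pad to look from near.

Request:
{"name": "move_arm", "arguments": {"rows": "0 0 0 -0.055 0.029 0 0.087; 0 0 0 -0.055 0.029 0 0.087; 0 0 0 -0.055 0.029 0 0.087; 0 0 0 -0.055 0.029 0 0.087; 0 0 0 -0.055 0.029 0 0.087; 0 0 0 -0.055 0.029 0 0.087; 0 0 0 -0.055 0.029 0 0.087; 0 0 0 -0.055 0.029 0 0.087"}}

```text
t: 1.1
eef_pos: [0.5783, -0.2355, 0.2344]
ee_rot: [3.141, -0.0, -2.743]
force: [0.1, -0.8, 0.5]
width: 0.0873
gripper_force: 0.0
```

```bash
python3 - <<'E'
from h import *
s=arm.get_state(); p,d=arm.grab_frame("wrist"); cv2.imwrite("pics/w1.png",p); np.savez("w1.npz",p=p,d=d,pos=s["eef_pos"],rot=s["ee_rot"])
print(s["t"],s["eef_pos"],s["ee_rot"],s["q"])
E
```

```text
1.1 [ 0.57834443 -0.23549687  0.23442109] [ 3.14138525e+00 -2.29895712e-04 -2.74267787e+00] [-7.45443306e-02  2.76624492e-01 -1.05914978e-01 -8.59639623e-05
 -1.18855603e+00 -1.09730516e+00]
```

View pics/w1.png

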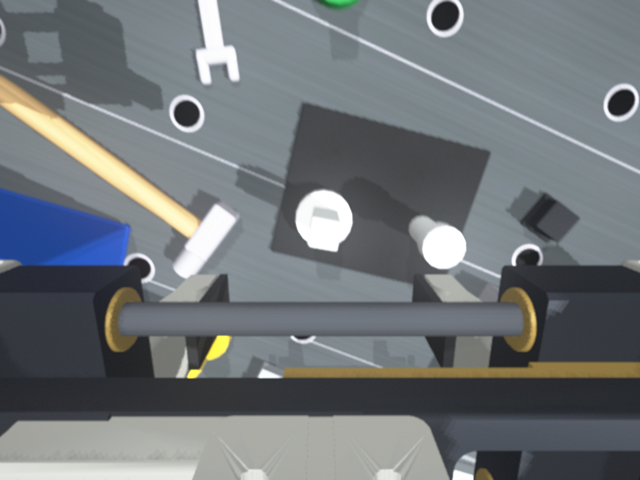

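Wrist view: the drift is at (323,222), a round foot with the square handle towards the bottom, its top face at about (324,240). The punch is at (440,245).

```bash
python3 - <<'E'
import numpy as np,cv2
z=np.load("w1.npz");c=z["p"][180:260,285:365]
g=cv2.cvtColor(c,cv2.COLOR_BGR2GRAY)
g=np.clip((g.astype(float)-150)*255/105,0,255).astype(np.uint8)
cv2.imwrite("pics/w1c.png",cv2.resize(g,(480,480),interpolation=cv2.INTER_CUBIC))
E
```

```text
(no output)
```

View pics/w1c.png

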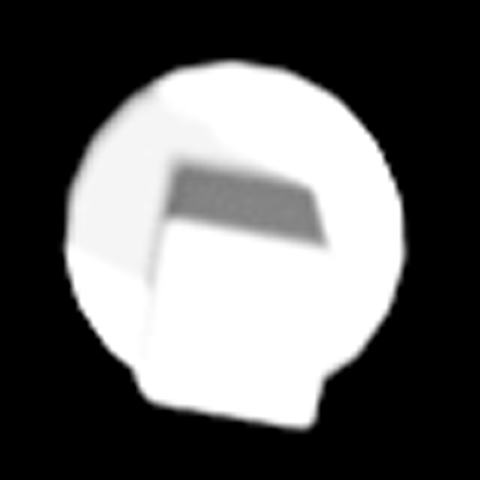

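The contrast crop shows the handle's top face at wrist pixels (312.5,216.3), (339.7,221.2), (337,251.3) and (309.7,247).

```bash
python3 - <<'E'
from h import *
z=np.load("w1.npz");W=cam("wrist",dict(eef_pos=z["pos"],ee_rot=z["rot"]))
uv=[(312.5,216.3),(339.7,221.2),(337,251.3),(309.7,247)]
P=np.array([onz(W,u,.085) for u in uv]);print(P.round(4).tolist())
for i in range(4):
    e=P[(i+1)%4]-P[i];print(np.linalg.norm(e).round(4),np.degrees(np.arctan2(e[1],e[0])).round(1))
c=np.mean(uv,axis=0);print("top c",P.mean(0),"tri",tri([(W,c),(cam("scene"),(259,181)),(cam("side"),(345,217))]))
g=(cv2.cvtColor(z["p"],cv2.COLOR_BGR2GRAY)>165).astype(np.uint8)[180:237,285:365]
cn=max(cv2.findContours(g,0,1)[0],key=cv2.contourArea)[:,0]+[285,180]
cn=cn[cn[:,1]<235]; el=cv2.fitEllipse(cn.astype(np.float32));print(el, onz(W,el[0],.018))
print("tool yaw",np.degrees(z["rot"][2]),np.degrees(np.arctan2(-P.mean(0)[1],-P.mean(0)[0])))
E
```

```text
[[0.5745, -0.2437, 0.085], [0.5695, -0.2208, 0.085], [0.595, -0.2122, 0.085], [0.6005, -0.2356, 0.085]]
0.0235 102.4
0.0269 18.6
0.0241 -76.6
0.0272 -162.6
top c [ 0.58488136 -0.22807704  0.085     ] tri (array([ 0.5813363 , -0.22888468,  0.07874517]), np.float64(0.0048914033691212526))
((323.63446044921875, 218.93130493164062), (56.13812255859375, 58.20054626464844), 167.10231018066406) [ 0.5856309  -0.22800837  0.018     ]
tool yaw -157.14386637282018 158.69648549979692
```

Request:
{"name": "move_arm", "arguments": {"rows": "0 0 7.4 0 0 0 0.065; 0 0 0 -0.0086 0.0054 0 0.065; 0 0 0 0 0 0.05 0.065; 0 0 0 0 0 0.05 0.065; 0 0 0 0 0 0.05 0.065; 0 0 0 0 0 0.025 0.065; 0 0 0 0 0 0.012 0.065; 0 0 0 0 0 0 0.065", "squeeze": 35}}

```text
t: 2.15
eef_pos: [0.5842, -0.23, 0.0472]
ee_rot: [3.141, -0.001, -2.871]
force: [0.1, -0.4, -0.3]
width: 0.0652
gripper_force: 0.0
```

Request:
{"name": "move_arm", "arguments": {"rows": "0 0 0 0 0 0 0.02; 0 0 0 0 0 0 0.02; 0 0 0 0 0 0 0.02; 0 0 0 0 0 0 0.02; 0 0 0 0 0 0 0.02; 0 0 0 0 0 0 0.02"}}

```text
t: 2.9
eef_pos: [0.5845, -0.2299, 0.0479]
ee_rot: [-3.141, 0.0, -2.872]
force: [-0.6, 0.7, 4.3]
width: 0.0264
gripper_force: 34.5
```

Request:
{"name": "move_arm", "arguments": {"rows": "0 0 0 0 0 -0.03 0.02; 0 0 0 0 0 -0.06 0.02; 0 0 0 0 0 -0.06 0.02; 0 0 0 0 0 -0.06 0.02; 0 0 0 0 0 -0.06 0.02; 0 0 0 0 0 0 0.02"}}

```text
t: 3.65
eef_pos: [0.5862, -0.2305, 0.3233]
ee_rot: [-3.137, 0.008, -2.872]
force: [-0.1, 0.6, -2.1]
width: 0.026
gripper_force: 34.5
```

```bash
python3 - <<'E'
from h import *
S,D=cam("scene"),cam("side")
print("post",tri([(S,(410,445)),(D,(72,262))]))
for n,box in(("scene",(290,335,375,415)),("side",(255,310,215,280))):
    z=np.load(n+"0.npz")["p"];r0,r1,c0,c1=box
    sub=z[r0:r1,c0:c1]; g=cv2.cvtColor(sub,cv2.COLOR_BGR2GRAY)
    m=(g<60).astype(np.uint8); cs=cv2.findContours(m,0,1)[0]; c=max(cs,key=cv2.contourArea)
    ap=cv2.approxPolyDP(c,3,True)[:,0]+[c0,r0]; print(n,cv2.contourArea(c),ap.tolist())
def up(n,b,s):
    z=np.load(n+"0.npz")["p"][b[0]:b[1],b[2]:b[3]]; return cv2.resize(z,None,fx=s,fy=s,interpolation=cv2.INTER_CUBIC)
a=up("scene",(290,335,370,420),8);b=up("side",(255,305,215,277),8)
a=np.clip(a.astype(float)*2.2,0,255).astype(np.uint8);b=np.clip(b.astype(float)*2.2,0,255).astype(np.uint8)
im=np.zeros((400,400+496,3),np.uint8);im[:a.shape[0],:400]=a;im[:400,400:]=b
cv2.imwrite("pics/capc.png",cv2.resize(im,None,fx=.75,fy=.75))
E
```

```text
post (array([0.68972522, 0.43642253, 0.29923577]), np.float64(5.8423186918856606e-05))
scene 339.5 [[386, 301], [389, 321], [407, 322], [401, 304]]
side 31.0 [[232, 274], [243, 293], [262, 284], [245, 292]]
```

View pics/capc.png

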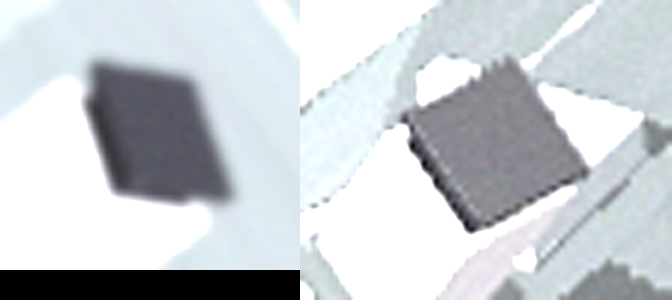

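The crop shows the cap's square face with a narrow dark side strip in both views. A post about 0.30 m high stands near (0.69,0.44), which is clear of my path. I'll move above the cap for a near look.

Request:
{"name": "move_arm", "arguments": {"rows": "0 0 0 -0.018 0.054 0 0.02; 0 0 0 -0.018 0.054 0 0.02; 0 0 0 -0.018 0.054 0 0.02; 0 0 0 -0.018 0.054 0 0.02; 0 0 0 -0.018 0.054 0 0.02; 0 0 0 -0.018 0.054 0 0.02; 0 0 0 -0.018 0.054 0 0.02; 0 0 0 -0.018 0.054 0 0.02"}}

```text
t: 4.65
eef_pos: [0.6074, 0.2266, 0.3161]
ee_rot: [-3.141, -0.002, -2.872]
force: [1.0, 0.2, -0.5]
width: 0.0257
gripper_force: 34.5
```

```bash
python3 - <<'E'
from h import *
s=arm.get_state(); p,d=arm.grab_frame("wrist"); np.savez("w2.npz",p=p,d=d,pos=s["eef_pos"],rot=s["ee_rot"])
print(s["t"],s["eef_pos"],s["ee_rot"])
W=cam("wrist",s)
u=proj(W,np.array([.548,.2235,.18]));print(u)
x,y=int(u[0]),int(u[1]);x0=max(0,x-60);y0=max(0,y-60)
c=np.clip(p[y0:y0+110,x0:x0+120].astype(float)*2,0,255).astype(np.uint8)
c=cv2.resize(c,None,fx=4,fy=4,interpolation=cv2.INTER_CUBIC);print(x0,y0,c.shape)
f=np.zeros((480,800,3),np.uint8);f[:c.shape[0],:c.shape[1]]=c;f[:240,480:]=cv2.resize(p,(320,240));cv2.imwrite("pics/w2c.png",f)
E
```

```text
4.65 [0.60735936 0.22664947 0.31610612] [-3.14142390e+00 -1.90622116e-03 -2.87198257e+00]
[335.8165739  155.06582284]
275 95 (440, 480, 3)
```

View pics/w2c.png

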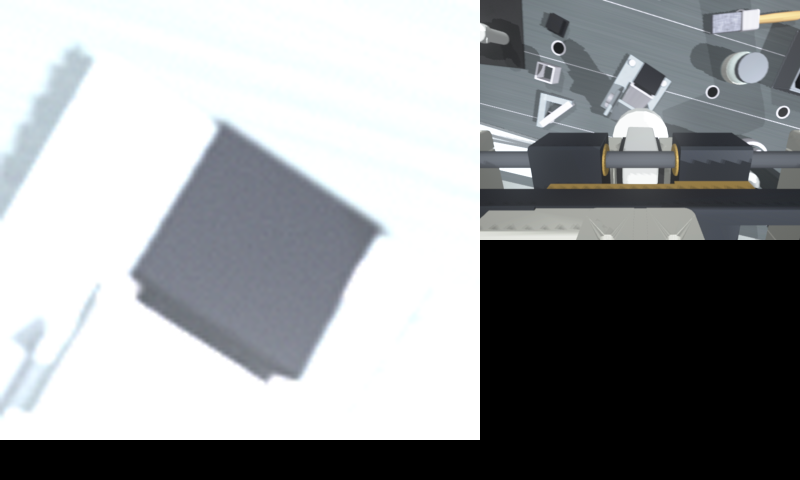

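The wrist crop (4x, offset 275,95) shows the cap face with corners at pixels (330,125.3), (370.8,152.8), (349.8,189.8) and (308.3,163.8). The dark strip below it is the cap's edge.

```bash
cat > cap.py <<'E'
from h import *
z=np.load("w2.npz");W=cam("wrist",dict(eef_pos=z["pos"],ee_rot=z["rot"]));S,D=cam("scene"),cam("side")
w=[(330,125.25),(370.75,152.75),(349.75,189.75),(308.25,163.75)]
sc=[(370+a/6,290+b/6) for a,b in((190,80),(233,200),(128,192),(95,64))]
sd=[(215+(a-300)/6,255+b/6) for a,b in((588,177),(478,226),(412,118),(513,60))]
def an(views,name):
    P=[];r=[]
    for i in range(4):
        x,e=tri([(c,v[i]) for c,v in views]);P.append(x);r.append(e)
    P=np.array(P);e1=(P[1]-P[0]+P[2]-P[3])/2;e2=(P[2]-P[1]+P[3]-P[0])/2
    n=np.cross(e1,e2);n/=np.linalg.norm(n);n*=np.sign(n[2])
    print(name,"c",P.mean(0).round(4),"res mm",(np.array(r)*1e3).round(1),"edges",[round(float(np.linalg.norm(P[(i+1)%4]-P[i])),4) for i in range(4)],"n",n.round(3),"tilt",np.degrees(np.arccos(n[2])).round(1),"az",np.degrees(np.arctan2(n[1],n[0])).round(1),"e1",np.degrees(np.arctan2(e1[1],e1[0])).round(1),"e1z",e1[2].round(4))
    return P.mean(0),n
if __name__=="__main__":
    an([(W,w),(S,sc),(D,sd)],"all");an([(W,w),(D,sd)],"w+side");an([(S,sc),(D,sd)],"sc+side");an([(W,w),(S,sc)],"w+sc")
    # depth check
    for n,c,uv in(("side",D,sd),("wrist",W,w)):
        d=np.load("side0.npz")["d"] if n=="side" else z["d"]
        m=np.zeros(d.shape,np.uint8);cc=np.mean(uv,axis=0);cv2.fillConvexPoly(m,((np.array(uv)-cc)*.75+cc).round().astype(np.int32),1)
        v,u=np.nonzero(m*(d>0));K,E=c;p=np.c_[u,v,np.ones(len(u))]@np.linalg.inv(K).T*d[v,u][:,None];X=(p-E[:3,3])@E[:3,:3]
        k=X.mean(0);nn=np.linalg.svd(X-k,full_matrices=False)[2][2];nn*=np.sign(nn[2]);o,r=ray(c,cc);pt=o+r*(nn@(k-o))/(nn@r);print(n,"depth",pt.round(4),nn.round(3),"tilt",np.degrees(np.arccos(nn[2])).round(1),"az",np.degrees(np.arctan2(nn[1],nn[0])).round(1),((X-k)@nn).std())
E
python3 cap.py
```

```text
all c [0.547  0.2252 0.1853] res mm [2.4 1.6 3.7 3.3] edges [0.0392, 0.0372, 0.0371, 0.0403] n [-0.538  0.183  0.823] tilt 34.6 az 161.2 e1 72.0 e1z -0.0004
w+side c [0.5468 0.2256 0.1855] res mm [1.9 1.5 3.  3.1] edges [0.0387, 0.0372, 0.0366, 0.0406] n [-0.571  0.159  0.805] tilt 36.4 az 164.5 e1 72.8 e1z 0.0008
sc+side c [0.5461 0.2236 0.1839] res mm [0.4 0.3 2.3 0.8] edges [0.04, 0.037, 0.0373, 0.0398] n [-0.526  0.183  0.831] tilt 33.8 az 160.8 e1 71.5 e1z -0.0003
w+sc c [0.5489 0.2267 0.1898] res mm [0.3 0.1 0.5 0.1] edges [0.0381, 0.0366, 0.0372, 0.0396] n [-0.485  0.268  0.832] tilt 33.7 az 151.1 e1 72.9 e1z -0.005
side depth [0.5441 0.2256 0.1861] [-0.569  0.14   0.81 ] tilt 35.9 az 166.2 0.0014357145156381574
wrist depth [0.5491 0.2265 0.1877] [-0.568  0.175  0.804] tilt 36.5 az 162.9 0.000562904657666166
```

```bash
cat > plan.py <<'E'
from h import *
def n_of(t,a): t,a=np.radians([t,a]);return np.array([np.sin(t)*np.cos(a),np.sin(t)*np.sin(a),np.cos(t)])
def plan(c,n,off,s=None):
    s=s or arm.get_state();R0=R.from_euler("xyz",s["ee_rot"]);z=R0.as_matrix()[:,2]
    ax=np.cross(z,-n);rv=ax/np.linalg.norm(ax)*np.arctan2(np.linalg.norm(ax),z@-n)
    R1=R.from_rotvec(rv)*R0;T=c-R1.apply(off)
    print("turn(tool,deg)",np.degrees(R0.inv().apply(rv)).round(2),"then shift(tool)",R1.inv().apply(T-s["eef_pos"]).round(4),"target",T.round(4))
    return R1,T
E
python3 - <<'E'
from plan import *
R1,T=plan(np.array([.5475,.2258,.187]),n_of(36,162.5),[.055,0,.123])
W=cam("wrist",dict(eef_pos=T,ee_rot=R1.as_euler("xyz")));print(proj(W,np.array([.5475,.2258,.187])))
E
```

```text
turn(tool,deg) [ 19.73 -30.26   0.  ] then shift(tool) [ 0.0589  0.0449 -0.0521] target [0.5231 0.265  0.3136]
[319.31330141 159.53936878]
```

Request:
{"name": "move_arm", "arguments": {"rows": "4.9 -7.5 0 0 0 0 0.02; 4.9 -7.5 0 0 0 0 0.02; 4.9 -7.5 0 0 0 0 0.02; 4.9 -7.5 0 0 0 0 0.02; 0 0 0 0.03 0.023 -0.026 0.02; 0 0 0 0.03 0.023 -0.026 0.02; 0 0 0 0 0 0 0.02; 0 0 0 0 0 0 0.02"}}

```text
t: 5.7
eef_pos: [0.5226, 0.2579, 0.3153]
ee_rot: [-2.767, 0.508, -2.773]
force: [0.9, 0.0, -1.5]
width: 0.0261
gripper_force: 34.5
```

```bash
python3 - <<'E'
from h import *
s=arm.get_state(); p,d=arm.grab_frame("wrist"); np.savez("w3.npz",p=p,d=d,pos=s["eef_pos"],rot=s["ee_rot"])
print(s["t"],s["eef_pos"],s["ee_rot"],s["q"])
f=np.zeros((560,700,3),np.uint8)
c=p[100:380,220:420];c=cv2.resize(np.clip(c.astype(float)*1.6,0,255).astype(np.uint8),None,fx=2,fy=2,interpolation=cv2.INTER_CUBIC)
f[:560,:400]=c
f[:225,400:]=cv2.resize(p,(300,225));cv2.imwrite("pics/w3c.png",f)
E
```

```text
5.7 [0.52257895 0.25793966 0.3153267 ] [-2.76725969  0.50827438 -2.77305698] [ 1.09948048 -0.02311258 -0.69820546  0.7837608  -0.9509871  -2.88878518]
```

View pics/w3c.png

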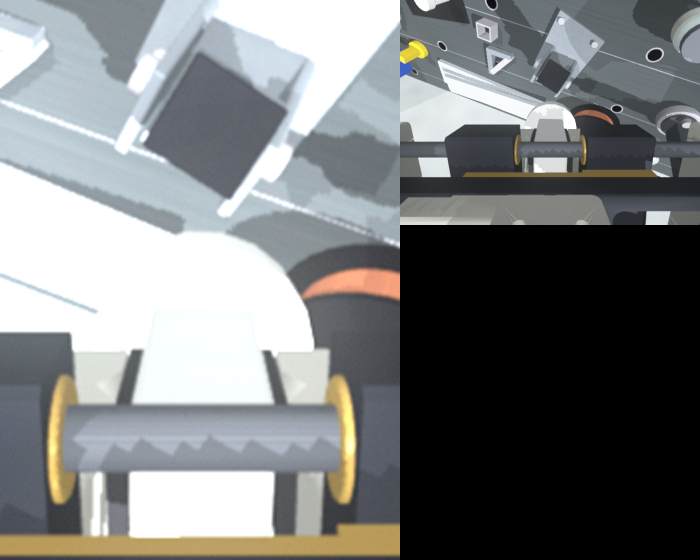

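The wrist view shows the cap nearly face-on, corners at about (323,126), (365,156), (338,200) and (292,168), with the drift held straight below it. Joint 6 is near its limit, so I'll add a roll about the tool axis. First I'll refine the cap.

```bash
python3 - <<'E'
from cap import *; from plan import *
z3=np.load("w3.npz");W3=cam("wrist",dict(eef_pos=z3["pos"],ee_rot=z3["rot"]))
g=cv2.cvtColor(z3["p"],cv2.COLOR_BGR2GRAY);m=(g<62).astype(np.uint8);m[:115]=0;m[207:]=0;m[:,:285]=0;m[:,372:]=0
c=max(cv2.findContours(cv2.morphologyEx(m,cv2.MORPH_OPEN,np.ones((5,5))),0,1)[0],key=cv2.contourArea)
print(cv2.contourArea(c),cv2.minAreaRect(c),cv2.approxPolyDP(c,6,True)[:,0].tolist())
w3=[(323,126.5),(365,156.5),(338,200),(292.5,168.5)]
an([(W,w),(W3,w3)],"w2+w3");C,N=an([(W,w),(W3,w3),(S,sc),(D,sd)],"all");an([(W3,w3),(S,sc),(D,sd)],"w3sd")
d=z3["d"];cc=np.mean(w3,axis=0);m=np.zeros(d.shape,np.uint8);cv2.fillConvexPoly(m,((np.array(w3)-cc)*.8+cc).round().astype(np.int32),1)
v,u=np.nonzero(m*(d>0));K,E=W3;p=np.c_[u,v,np.ones(len(u))]@np.linalg.inv(K).T*d[v,u][:,None];X=(p-E[:3,3])@E[:3,:3]
k=X.mean(0);nn=np.linalg.svd(X-k,full_matrices=False)[2][2];nn*=np.sign(nn[2]);o,r=ray(W3,cc);print("depth",(o+r*(nn@(k-o))/(nn@r)).round(4),nn.round(3),np.degrees(np.arccos(nn[2])),np.degrees(np.arctan2(nn[1],nn[0])))
P=[]
for q in w3:
    o,r=ray(W3,q);P.append(o+r*(nn@(k-o))/(nn@r))
P=np.array(P);print([round(float(np.linalg.norm(P[(i+1)%4]-P[i])),4) for i in range(4)],P.mean(0), np.degrees(np.arctan2(*(P[1]-P[0]+P[2]-P[3])[[1,0]])))
s=arm.get_state();z=R.from_euler("xyz",s["ee_rot"]).as_matrix()[:,2];print("tool -z tilt",np.degrees(np.arccos(-z[2])),np.degrees(np.arctan2(-z[1],-z[0])))
E
```

```text
Traceback (most recent call last):
ValueError: max() iterable argument is empty
```

```bash
cat > ref.py <<'E'
from cap import *; from plan import *
z3=np.load("w3.npz");W3=cam("wrist",dict(eef_pos=z3["pos"],ee_rot=z3["rot"]))
g=cv2.cvtColor(z3["p"],cv2.COLOR_BGR2GRAY);lv=int(np.median(g[158:168,324:334]));print("lv",lv)
m=np.zeros((482,642),np.uint8);cv2.floodFill(g.copy(),m,(329,163),0,8,14,4|cv2.FLOODFILL_MASK_ONLY|cv2.FLOODFILL_FIXED_RANGE|(255<<8))
c=max(cv2.findContours(m[1:-1,1:-1],0,1)[0],key=cv2.contourArea)
print(cv2.contourArea(c),cv2.boxPoints(cv2.minAreaRect(c)).round(1).tolist(),cv2.minAreaRect(c)[0])
w3=[(323,126.5),(365,156.5),(338,200),(292.5,168.5)]
an([(W,w),(W3,w3)],"w2+w3");C,N=an([(W,w),(W3,w3),(S,sc),(D,sd)],"all")
d=z3["d"];cc=np.mean(w3,axis=0);m=np.zeros(d.shape,np.uint8);cv2.fillConvexPoly(m,((np.array(w3)-cc)*.8+cc).round().astype(np.int32),1)
v,u=np.nonzero(m*(d>0));K,E=W3;p=np.c_[u,v,np.ones(len(u))]@np.linalg.inv(K).T*d[v,u][:,None];X=(p-E[:3,3])@E[:3,:3]
k=X.mean(0);nn=np.linalg.svd(X-k,full_matrices=False)[2][2];nn*=np.sign(nn[2])
P=[]
for q in w3:
    o,r=ray(W3,q);P.append(o+r*(nn@(k-o))/(nn@r))
P=np.array(P);print("depth",[round(float(np.linalg.norm(P[(i+1)%4]-P[i])),4) for i in range(4)],P.mean(0).round(4),"tilt/az",np.degrees(np.arccos(nn[2])),np.degrees(np.arctan2(nn[1],nn[0])),"e1", np.degrees(np.arctan2(*(P[1]-P[0]+P[2]-P[3])[[1,0]])))
s=arm.get_state();z=R.from_euler("xyz",s["ee_rot"]).as_matrix()[:,2];print("tool tilt",np.degrees(np.arccos(-z[2])),np.degrees(np.arctan2(-z[1],-z[0])))
E
python3 ref.py
```

```text
lv 63
2743.5 [[289.6000061035156, 170.89999389648438], [318.8999938964844, 125.0999984741211], [364.20001220703125, 154.0], [334.8999938964844, 199.89999389648438]] (326.89862060546875, 162.4630126953125)
w2+w3 c [0.5479 0.2266 0.185 ] res mm [0.1 0.1 0.8 2. ] edges [0.038, 0.038, 0.0392, 0.0382] n [-0.528  0.112  0.842] tilt 32.7 az 168.0 e1 73.1 e1z 0.0021
all c [0.5468 0.2257 0.1857] res mm [2.1 1.4 4.3 3.5] edges [0.0386, 0.0376, 0.0387, 0.039] n [-0.539  0.164  0.826] tilt 34.3 az 163.0 e1 72.0 e1z 0.0005
depth [0.0378, 0.0379, 0.0417, 0.0377] [0.5469 0.2266 0.1861] tilt/az 36.54154295944508 163.31410108775918 e1 71.57820102984209
tool tilt 35.60461608568605 162.1429663175716
```

Request:
{"name": "move_arm", "arguments": {"rows": "0 0 -10 0 0 0 0.02; 0 0 -10 0 0 0 0.02; 0 0 -10 0 0 0 0.02; 0 0 0 0 0 0 0.02"}}

```text
t: 6.25
eef_pos: [0.5235, 0.257, 0.3155]
ee_rot: [-2.573, 0.266, -2.274]
force: [0.3, -0.8, -2.0]
width: 0.0262
gripper_force: 34.5
```

```bash
python3 - <<'E'
from plan import *
s=arm.get_state();print(s["q"],s["eef_pos"])
plan(np.array([.5471,.2262,.186]),n_of(36,162.3),[0,0,.043+.02])
E
```

```text
[ 1.09705679 -0.02238386 -0.6972945   0.78390953 -0.95150596 -2.36661938] [0.5234598  0.2569761  0.31550083]
turn(tool,deg) [ 0.27 -0.31 -0.  ] then shift(tool) [0.0426 0.0348 0.0605] target [0.5118 0.2375 0.237 ]
```

Request:
{"name": "move_arm", "arguments": {"rows": "0.27 -0.31 0 0.0213 0.0174 0 0.02; 0 0 0 0.0213 0.0174 0 0.02; 0 0 0 0 0 0.03 0.02; 0 0 0 0 0 0.03 0.02; 0 0 0 0 0 0 0.02; 0 0 0 0 0 0 0.02"}}

```text
t: 7.0
eef_pos: [0.5113, 0.2382, 0.2386]
ee_rot: [-2.567, 0.272, -2.271]
force: [-0.3, 0.5, -0.9]
width: 0.026
gripper_force: 34.5
```

```bash
python3 - <<'E'
from plan import *
s=arm.get_state();print(s["t"],s["q"].round(2),s["eef_pos"]);plan(np.array([.5471,.2262,.186]),n_of(36,162.3),[0,0,.043])
a,_=arm.grab_frame("side");b,_=arm.grab_frame("scene")
np.savez("near.npz",a=a,b=b)
A=cv2.resize(a[200:320,190:310],(480,480),interpolation=2);B=cv2.resize(b[250:350,350:430],(320,400),interpolation=2)
f=np.zeros((480,800,3),np.uint8);f[:,:480]=A;f[:400,480:]=B;cv2.imwrite("pics/near.png",f)
E
```

```text
7.0 [ 1.05  0.   -0.89  0.95 -0.78 -2.56] [0.51129511 0.23815332 0.23856841]
turn(tool,deg) [-0.01  0.07  0.  ] then shift(tool) [0.0006 0.0001 0.0217] target [0.523  0.2339 0.2208]
```

View pics/near.png

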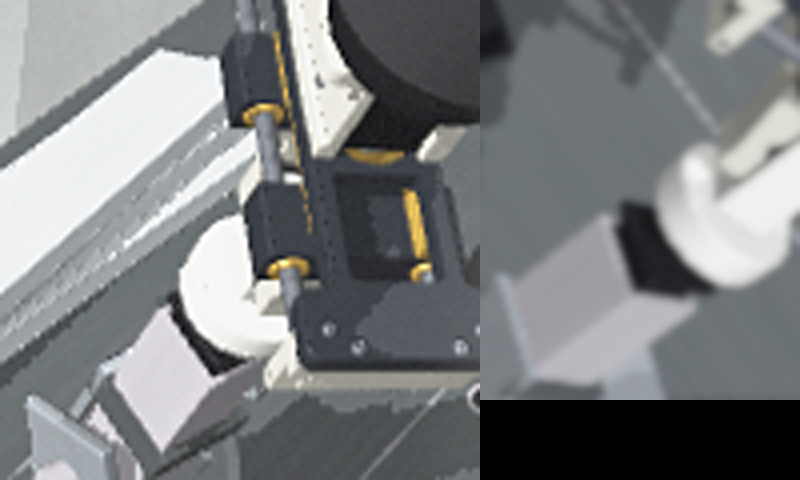

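The side and scene crops show the foot parallel to the cap, centred over it, with a small gap. I'll close in gently.

Request:
{"name": "move_arm", "arguments": {"rows": "0 0 0 0.0006 0 0.01 0.02; 0 0 0 0 0 0.008 0.02; 0 0 0 0 0 0 0.02; 0 0 0 0 0 0 0.02", "squeeze": 50}}

```text
t: 7.6
eef_pos: [0.5207, 0.2346, 0.2233]
ee_rot: [-2.567, 0.27, -2.268]
force: [0.9, -0.4, -0.8]
width: 0.0262
gripper_force: 49.4
```

Request:
{"name": "move_arm", "arguments": {"rows": "0 0 0 0 0 0.002 0.02; 0 0 0 0 0 0.002 0.02; 0 0 0 0 0 0 0.02"}}

```text
t: 7.98
eef_pos: [0.5229, 0.2343, 0.2204]
ee_rot: [-2.567, 0.271, -2.267]
force: [-3.2, 0.2, 2.0]
width: 0.0261
gripper_force: 49.4
```

Request:
{"name": "move_arm", "arguments": {"rows": "0 0 0 0 0 0.002 0.02; 0 0 0 0 0 0 0.02"}}

```text
t: 8.22
eef_pos: [0.524, 0.234, 0.2189]
ee_rot: [-2.567, 0.271, -2.267]
force: [-3.9, 0.8, 2.0]
width: 0.026
gripper_force: 49.4
```

Request:
{"name": "move_arm", "arguments": {"rows": "0 0 0 0 0 0.002 0.02; 0 0 0 0 0 0.002 0.02; 0 0 0 0 0 0 0.02"}}

```text
t: 8.6
eef_pos: [0.5262, 0.2327, 0.2149]
ee_rot: [-2.567, 0.27, -2.268]
force: [-0.2, 0.2, -2.1]
width: 0.0261
gripper_force: 49.4
```

Request:
{"name": "move_arm", "arguments": {"rows": "0 0 0 0 0 0.002 0.02; 0 0 0 0 0 0 0.02"}}

```text
t: 8.85
eef_pos: [0.5274, 0.2326, 0.2136]
ee_rot: [-2.567, 0.27, -2.268]
force: [-2.3, 1.0, 0.6]
width: 0.0258
gripper_force: 49.4
```

Request:
{"name": "move_arm", "arguments": {"rows": "0 0 0 0 0 0.001 0.02; 0 0 0 0 0 0 0.02"}}

```text
t: 9.1
eef_pos: [0.5276, 0.2326, 0.2135]
ee_rot: [-2.566, 0.271, -2.267]
force: [-16.9, -0.2, 10.4]
width: 0.0259
gripper_force: 49.5
```

The force fell to about zero, then rose stiffly to 20 N after about 10 mm of travel, so the cap snapped in and hit the hard stop. I'll retreat along the axis to the viewing pose and check.

Request:
{"name": "move_arm", "arguments": {"rows": "0 0 0 0 0 -0.01 0.02; 0 0 0 0 0 -0.02 0.02; 0 0 0 0 0 -0.04 0.02; 0 0 0 0 0 -0.04 0.02; 0 0 0 -0.0215 -0.0174 0 0.02; 0 0 0 -0.0215 -0.0174 0 0.02; 0 0 0 0 0 0 0.02; 0 0 0 0 0 0 0.02"}}

```text
t: 10.1
eef_pos: [0.5117, 0.2604, 0.3307]
ee_rot: [-2.567, 0.269, -2.269]
force: [0.4, 0.1, -2.3]
width: 0.0256
gripper_force: 49.4
```

```bash
python3 - <<'E'
from h import *
s=arm.get_state(); p,d=arm.grab_frame("wrist"); W=cam("wrist",s); z3=np.load("w3.npz");W3=cam("wrist",dict(eef_pos=z3["pos"],ee_rot=z3["rot"]))
print(s["t"],s["eef_pos"],s["ee_rot"],s["q"].round(2))
n=np.array([-.56,.179,.809]);c=np.array([.547,.226,.186])
for nm,C,D,q in(("before",W3,z3["d"],c),("after",W,d,c-.01*n)):
    u=proj(C,q).round().astype(int);K,E=C;P=[]
    for v in range(u[1]-12,u[1]+13):
        for x in range(u[0]-12,u[0]+13):
            if D[v,x]>0: P.append(E[:3,:3].T@(np.linalg.solve(K,[x,v,1])*D[v,x]-E[:3,3]))
    P=np.array(P);print(nm,u,"height along n rel. to c (mm)",np.median((P-c)@n)*1e3,((P-c)@n).std()*1e3)
f=np.clip(p[60:300,200:440].astype(float)*1.6,0,255).astype(np.uint8);cv2.imwrite("pics/after.png",cv2.resize(f,(560,560),interpolation=2))
E
```

```text
10.1 [0.51172431 0.26042225 0.33072856] [-2.56673894  0.26919797 -2.26875146] [ 1.13 -0.04 -0.68  0.77 -1.   -2.36]
before [330 163] height along n rel. to c (mm) 0.24426475889292448 0.7111838055131645
after [361 174] height along n rel. to c (mm) -9.707536657939993 0.7030766529976762
```

View pics/after.png

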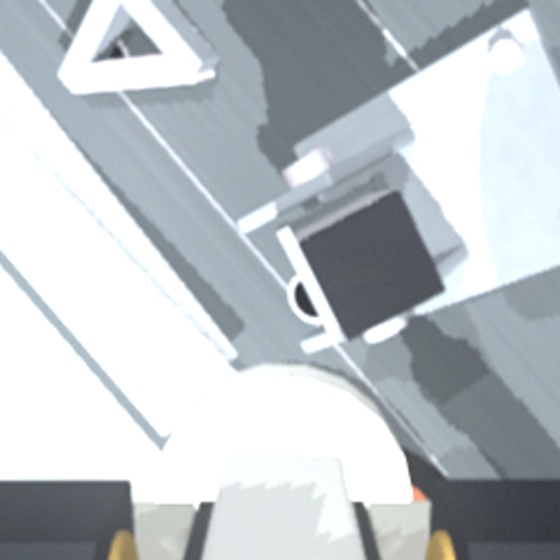

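The cap now sits 9.95 mm lower and flush on the tube (cap at about (375,265) in the crop), and the drift is still held straight. Next I'll return it to the pad.

```bash
python3 - <<'E'
from h import *
s=arm.get_state();R0=R.from_euler("xyz",s["ee_rot"]);R1=R.from_euler("xyz",[np.pi,0,-2.872])
rv=(R0.inv()*R1).as_rotvec(degrees=True);print(rv,np.linalg.norm(rv),rv/5)
print("shift in final tool axes",R1.inv().apply(np.array([.5845,-.2299,.20])-s["eef_pos"]))
E
```

```text
[-27.09630053  24.30982158  29.00059344] 46.542575642453265 [-5.41926011  4.86196432  5.80011869]
shift in final tool axes [ 0.06032895 -0.49203201  0.13071213]
```

Request:
{"name": "move_arm", "arguments": {"rows": "-5.42 4.86 5.8 0 0 0 0.02; -5.42 4.86 5.8 0 0 0 0.02; -5.42 4.86 5.8 0 0 0 0.02; -5.42 4.86 5.8 0 0 0 0.02; -5.42 4.86 5.8 0 0 0 0.02; 0 0 0 0 0 0 0.02; 0 0 0 0 0 0 0.02"}}

```text
t: 11.02
eef_pos: [0.5117, 0.2605, 0.3309]
ee_rot: [-3.14, 0.001, -2.871]
force: [-0.1, -0.3, -2.4]
width: 0.0254
gripper_force: 49.4
```

Request:
{"name": "move_arm", "arguments": {"rows": "0 0 0 0.0075 -0.055 0 0.02; 0 0 0 0.0075 -0.055 0 0.02; 0 0 0 0.0075 -0.055 0 0.02; 0 0 0 0.0075 -0.055 0 0.02; 0 0 0 0.0075 -0.055 0 0.02; 0 0 0 0.0075 -0.055 0 0.02; 0 0 0 0.0075 -0.055 0 0.02; 0 0 0 0.0075 -0.055 0 0.02"}}

```text
t: 12.02
eef_pos: [0.5709, -0.1798, 0.3312]
ee_rot: [-3.141, 0.001, -2.868]
force: [1.5, -0.4, -1.6]
width: 0.0258
gripper_force: 49.4
```

Request:
{"name": "move_arm", "arguments": {"rows": "0 0 0 0 -0.052 0 0.02; 0 0 0 0 0 0 0.02; 0 0 0 0 0 0 0.02"}}

```text
t: 12.4
eef_pos: [0.5849, -0.2283, 0.3306]
ee_rot: [3.141, 0.0, -2.87]
force: [-0.2, 1.1, -1.0]
width: 0.0264
gripper_force: 49.4
```

```bash
python3 - <<'E'
from h import *
s=arm.get_state();R0=R.from_euler("xyz",s["ee_rot"]);R1=R.from_euler("xyz",[np.pi,0,-2.872])
print(s["t"],s["eef_pos"],s["ee_rot"],(R0.inv()*R1).as_rotvec(degrees=True),R1.inv().apply(np.array([.5845,-.2299,.0485])-s["eef_pos"]))
a,_=arm.grab_frame("side");b,_=arm.grab_frame("scene")
A=cv2.resize(a[120:290,260:430],(400,400),interpolation=2);B=cv2.resize(b[110:270,200:360],(400,400),interpolation=2)
cv2.imwrite("pics/place.png",np.hstack([A,B]))
E
```

```text
12.4 [ 0.58489896 -0.22831498  0.33064727] [ 3.14110645e+00  6.04998104e-05 -2.87030934e+00] [0.02786027 0.00344283 0.0968685 ] [ 0.0008067  -0.00142151  0.28214727]
```

View pics/place.png

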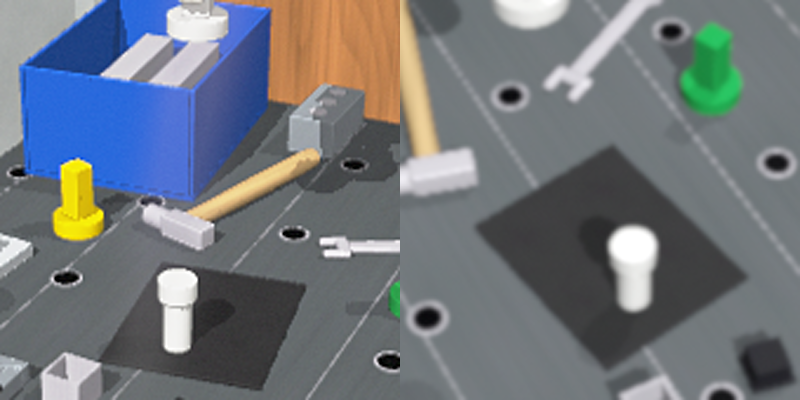

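The punch still stands on the pad, and the drift hangs upright above its old place. Lowering it now.

Request:
{"name": "move_arm", "arguments": {"rows": "0 0 0 0 -0.001 0.06 0.02; 0 0 0 0 0 0.06 0.02; 0 0 0 0 0 0.06 0.02; 0 0 0 0 0 0.05 0.02; 0 0 0 0 0 0.03 0.02; 0 0 0 0 0 0.013 0.02; 0 0 0 0 0 0 0.02; 0 0 0 0 0 0 0.02"}}

```text
t: 13.5
eef_pos: [0.5872, -0.2296, 0.0598]
ee_rot: [-3.141, 0.004, -2.87]
force: [-0.5, -0.7, -0.6]
width: 0.0254
gripper_force: 49.4
```

Request:
{"name": "move_arm", "arguments": {"rows": "0 0 0 0 0 0.003 0.02; 0 0 0 0 0 0.003 0.02; 0 0 0 0 0 0 0.02"}}

```text
t: 13.88
eef_pos: [0.5858, -0.2298, 0.052]
ee_rot: [3.141, 0.001, -2.872]
force: [-0.5, -0.5, -1.6]
width: 0.0261
gripper_force: 49.4
```

Request:
{"name": "move_arm", "arguments": {"rows": "0 0 0 0 0 0.002 0.02; 0 0 0 0 0 0.001 0.02; 0 0 0 0 0 0 0.02"}}

```text
t: 14.25
eef_pos: [0.5859, -0.2297, 0.0489]
ee_rot: [3.141, 0.001, -2.871]
force: [0.6, 0.1, -1.7]
width: 0.026
gripper_force: 49.4
```

Request:
{"name": "move_arm", "arguments": {"rows": "0 0 0 0 0 0.001 0.02; 0 0 0 0 0 0 0.02"}}

```text
t: 14.5
eef_pos: [0.586, -0.2297, 0.048]
ee_rot: [3.141, 0.001, -2.871]
force: [-0.4, -0.7, -1.7]
width: 0.026
gripper_force: 49.4
```

Request:
{"name": "move_arm", "arguments": {"rows": "0 0 0 0 0 0.0007 0.02; 0 0 0 0 0 0 0.02"}}

```text
t: 14.75
eef_pos: [0.5861, -0.2297, 0.0479]
ee_rot: [3.141, 0.001, -2.871]
force: [-2.2, 0.9, 3.9]
width: 0.0258
gripper_force: 49.5
```

Request:
{"name": "move_arm", "arguments": {"rows": "0 0 0 0 0 0.0007 0.02; 0 0 0 0 0 0 0.02"}}

```text
t: 15.0
eef_pos: [0.5861, -0.2297, 0.0479]
ee_rot: [3.141, 0.002, -2.871]
force: [-3.6, 1.7, 10.9]
width: 0.0258
gripper_force: 49.5
```

Contact came at the original height (TCP z = 0.048 m). Release slowly and rise.

Request:
{"name": "move_arm", "arguments": {"rows": "0 0 0 0 0 -0.0005 0.03; 0 0 0 0 0 0 0.04; 0 0 0 0 0 0 0.06; 0 0 0 0 0 0 0.065; 0 0 0 0 0 0 0.065; 0 0 0 0 0 0 0.065"}}

```text
t: 15.75
eef_pos: [0.586, -0.2297, 0.047]
ee_rot: [3.141, 0.001, -2.871]
force: [-0.6, 0.4, 0.6]
width: 0.0648
gripper_force: 0.0
```

Request:
{"name": "move_arm", "arguments": {"rows": "0 0 0 0 0 -0.02 0.065; 0 0 0 0 0 -0.05 0.065; 0 0 0 0 0 -0.06 0.065; 0 0 0 0 0 -0.06 0.065; 0 0 0 0 0 -0.06 0.065; 0 0 0 0 0 0 0.065; 0 0 0 0 0 0 0.065; 0 0 0 0 0 0 0.065"}}

```text
t: 16.75
eef_pos: [0.5851, -0.2298, 0.2955]
ee_rot: [3.14, -0.001, -2.871]
force: [-0.8, 0.2, -0.1]
width: 0.0652
gripper_force: 0.0
```

```bash
python3 - <<'E'
from h import *
s=arm.get_state();a,_=arm.grab_frame("side");b,_=arm.grab_frame("scene");print(s["t"],s["width"],s["eef_pos"])
S,D=cam("scene"),cam("side")
for n,c,p,b0 in(("scene",S,b,(160,250,225,320)),("side",D,a,(195,280,305,380))):
    g=p[b0[0]:b0[1],b0[2]:b0[3]].min(2)>150
    k,l,st,ce=cv2.connectedComponentsWithStats(g.astype(np.uint8))
    for i in range(1,k):
        if st[i,4]>60: print(n,st[i],ce[i]+[b0[2],b0[0]])
for n in("scene","side"):
    p=np.load(n+"0.npz")["p"];q=b if n=="scene" else a;r=(160,250,225,320) if n=="scene" else (195,280,305,380)
    print(n,"mean abs change vs start",np.abs(p[r[0]:r[1],r[2]:r[3]].astype(int)-q[r[0]:r[1],r[2]:r[3]]).mean())
E
```

```text
16.75 0.06524763006087952 [ 0.58513543 -0.22981602  0.295545  ]
scene [ 0  9  6 16 82] [227.17073171 176.93902439]
scene [ 21  13  27  40 769] [258.92197659 194.21326398]
scene [ 58  40  20  34 482] [293.11410788 215.28630705]
side [  12    4   49   71 1115] [338.10852018 234.02511211]
scene mean abs change vs start 2.3949317738791422
side mean abs change vs start 6.179084967320262
```

The drift stands upright where it started, the punch hasn't moved and the gripper is clear. Handing in.

```bash
python3 -c "
from station import arm
print(arm.job_done())"
```

```text
the job is handed in; nothing more can be done
None
```

The job is handed in, verdict not shown: the cap went 10 mm to its hard stop and measures flush, the drift stands upright back on the pad and released, the punch was not touched, and it took about 17 s.

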